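Hitch the recipe-card holder onto its worktop pedestal and latch it

TASK

Pick up the recipe-card holder with the oak rail, lower its cup over the ball of the steel pedestal and press it gently down until it snaps fully home on the flange, without forcing it. Then press the latch lever on the side of the cup all the way down so that the holder is locked and upright on the pedestal. Leave the mug, the bottle and the jar where they stand.

Things in the scene. Friction and masses are not known exactly. Their poses are not given: they have to be found in the camera images.
- rail (a point): Centre of the holder's oak rail, to be grasped: 120 mm long (its y), 24 mm thick (x), 26 mm high (z), 93 mm above the lower rim of the aluminium cup (58 mm across, with a toe reaching 46 mm out under the lever) that it stands on by an 18 mm neck. Whole holder 106 mm high, 0.5 kg, starting upright on the worktop. x points to the latch lever's side (away from the robot, within 35 degrees), z up.
- cup (a point): Centre of the cup's lower rim (the holder's underside). The bore opens down: 46 mm funnel mouth, narrowing in 12 mm to a 33 mm bore, 44 mm deep. Home: rim flat on the pedestal's flange. Spring detents in the bore hold it up about 13 mm above home; 5 to 20 N pushes them over the ball's widest part, passed only 3 mm above home; then it snaps down and stays, lightly held until latched.
- paddle (a point): Middle of the upper face of the latch lever's flat steel paddle, 26 mm wide, 24 mm long, 44 mm out from the hinge pin. The pin is 28 mm from the cup's axis and 28.5 mm above its rim. Lever raised: paddle about 57 mm out from the axis, 62 mm above the rim; fully down: 72 mm out, 31 mm above the rim, level.
- latch (a joint): Latch lever angle: 0 raised (open), 0.8 rad fully down (locked). It stays where it is left (stiff hinge, about 1.5 N at the paddle). Its pawl swings under the ball when pressed; if the holder is not fully home the pawl jams on the ball and the lever stops short.
- pedestal: Fixed steel pedestal: foot disc 120 mm across, origin under its centre on the worktop, z up. On its axis a stud: flat flange 100 mm across, 16 mm stem, 30 mm ball centred 25 mm above the flange's top. The stud's height setting is not measured: flange top 36 to 46 mm above the worktop. Over 60 N on it spoils it: press with at most about 20 N on holder or paddle.
- mug: White mug, 76 mm across, 85 mm high, bystander; origin at the centre of its underside.
- soap: Amber bottle with black cap, 60 mm across, 150 mm high, bystander; origin at the centre of its underside.
- caddy: White jar with wooden lid, 84 mm across, 100 mm high, bystander; origin at the centre of its underside.

How it is judged:
By the outcome, as a careful person would: the job done as asked, in the order asked, and still so for the second after the job is handed in, with the robot touching nothing.
It also fails if it takes over 72 s, if anything falls off the work surface, if the arm or the gripper's body presses on something with over 40 N, if the wrist force passes 120 N, or if a joint passes its speed limit or range.

ROBOT

A 7-joint arm with a two-finger parallel gripper is mounted at the origin on the work surface. World frame = base frame: x ahead of the robot, y to its left, z up, the work surface at z = 0. Lengths are in m, angles in rad, forces in N, time in s.
With the tool pointing down it reaches from about 0.35 to 0.9 m from the base axis. Payload 8.1 kg.
Tool frame: the origin (TCP) lies at the very end of the fingers, on their centre line; the grasp point (between the pads) lies 19 mm behind it (arm.tcp_to_grasp is the z of the grasp point in the tool frame, in m); z points along the fingers, y is the line along which they close (so a half turn about z gives the same grasp; the last joint's range is limited). The gripper opens to 92 mm and grips with 3 to 60 N. Pads are 19 mm wide; open, the fingers measure 130 mm over their backs; the gripper's body (75 mm by 190 mm) begins 47 mm behind the grasp point.
Start: joints at [1.155, 0.434, 0.025, 1.573, -0.012, 1.134, -0.075], TCP at [0.192, -0.595, 0.227] pointing down, gripper open.
Joint ranges: [-2.62, 2.62], [-0.44, 2.09], [-1.27, 1.32], [0.08, 2.57], [-1.32, 4.46], [0.12, 2], [-2.74, 2.74]. Speed limits (rad/s): [2.22, 2.22, 3.01, 3.01, 3.14, 3.14, 3.14].

INTERFACE

Orientations are given as a rotation vector (axis times angle).
In Python, from cell import readout, vision, sign_off, arm gives the robot as it stands. The module is installed in compiled form; this text tells all that it offers.
- The arm moves only by the shell command python3 -m creep 'ROWS' [FORCE]. ROWS is JSON, a list of rows, each a list of 5 numbers: the shift along the tool's x, y, z in units of 4 cm (1.0 is 4 cm), then the turn about the tool's z in units of 4 degrees (1.0 is 4 degrees), then the opening, from 0 (shut) to 1 (fully open). A call has 1 to 12 rows; each row shifts and turns the commanded pose from where the row before left it, along the tool's axes as they then stand; what a row does not reach is not made up. A row lasts 1/8 s, in which the tool goes at most 62.5 mm and 10.7 degrees, less where a joint would pass 70% of its speed; a pose out of reach is approached as far as the arm can. A call with a number of a shift or a turn outside -1 to 1 is refused whole. A call with a gripper value outside its range is refused whole. The fingers move at their own pace and stop on an object; FORCE is the grip in N (left out, the last holds). Time passes only in rows, so rows that do not move let the fingers close. It gives the time, the measured TCP pose, the force, the opening and the grip force at its end, in the units of the state.
- readout.observe(): the state, without advancing time (a new reading comes with each control period).
- vision.get_image(name): name is "scene" or "top"; returns a dict with "pixels" (400x640x3 uint8, blue, green, red), "z_map" (400x640 float32, m along the optical axis (not along the pixel's ray), 0 where there is no reading), "camera_matrix" (3x3 intrinsics, pixels), "k1" (the pictures are not rectified: a ray, as slopes to the right and down, at radius r is drawn at 1 + k1 r^2 times it, then the intrinsics apply), "position" and "rotation" of the camera in the world. Camera axes: x right, y up, looking along -z (the intrinsics and any distortion apply to the point x, -y, -z); pixel columns grow to the right and rows downward; lengths in m; the calibration is good to about 2 mm. A picture is of the moment at which its call begins.
- sign_off(): hands the job in; it is judged then, once.
The state is a dict: "clock": time; "joints": joint angles; "dq": joint speeds; "joint_efforts": joint torques, N m; "position": TCP position; "ee_rot": TCP orientation; "force": force on the tool from outside, world axes, zero at the start; "ft_torque": the same for the moment, N m; "width": opening from 0.0 (shut) to 1.0 (fully open); "gripper_force": force on a finger pad.
Only numpy, scipy, OpenCV 4.12 (cv2) and the standard library are available. Lean on these libraries where they do the work, as an engineer would, in place of code of your own. Each camera call takes 0.05 s, during which the arm holds its last target. There are 200 camera calls.

## Working session

There is one attempt and no reset: what is moved stays moved. The work goes in short steps, Python scripts to look and compute and a shell command to move; the robot and the scene stay as the last step left them, time stands still between calls to the robot, and variables do not carry over. Pictures are saved under pics/ and viewed, at most 10 in all, crops included, and the job is handed in when it is done.

```bash
mkdir -p pics; cat > h.py <<'E'
import numpy as np, cv2
from cell import readout, vision, sign_off, arm
def cloud(im):
    K=im["camera_matrix"];h,w=im["z_map"].shape
    u,v=np.meshgrid(np.arange(w),np.arange(h))
    p=np.stack([u,v],-1).reshape(-1,1,2).astype(np.float64)
    xy=cv2.undistortPoints(p,np.array(K,float),np.array([im["k1"],0,0,0.]),None,None).reshape(h,w,2)
    z=im["z_map"]
    c=np.stack([xy[...,0]*z,-xy[...,1]*z,-z],-1)
    return c@np.array(im["rotation"]).T+np.array(im["position"])
def save(im,n): cv2.imwrite("pics/"+n,im["pixels"])
E
python3 - <<'E'
from h import *
s=readout.observe(); print({k:np.round(v,3) for k,v in s.items()}, arm.tcp_to_grasp)
for n in("scene","top"):
    im=vision.get_image(n); save(im,n+"0.png"); np.savez(n+"0.npz",**im)
    print(n,np.round(im["position"],3),np.array(im["rotation"]).round(2).tolist(),im["k1"],np.array(im["camera_matrix"])[0],(im["z_map"]>0).mean())
E
```

```text
{'clock': np.float64(0.0), 'joints': array([ 1.155,  0.435,  0.025,  1.574, -0.012,  1.134, -0.075]), 'dq': array([ 0.   , -0.001, -0.002,  0.001,  0.   ,  0.001,  0.001]), 'joint_efforts': array([-1.0000e-03, -6.6784e+01,  9.8500e-01, -3.1446e+01, -6.0000e-02,
        4.3000e-02,  0.0000e+00]), 'position': array([ 0.192, -0.594,  0.226]), 'ee_rot': array([-3.102e+00, -4.890e-01,  1.000e-03]), 'force': array([ 1.124, -0.398,  0.05 ]), 'ft_torque': array([ 0.012, -0.026, -0.014]), 'gripper_force': np.float64(0.0), 'width': np.float64(1.001)} -0.0188
scene [1.172 0.432 1.142] [0.3, 0.65, 2.14] -0.02831689795386738 [454.99404932   0.         328.29614955] 0.99593359375
top [0.353 0.006 1.261] [0.17, -0.17, -1.57] -0.06910583243343331 [472.88114167   0.         317.21525068] 0.99590234375
```

View pics/scene0.png

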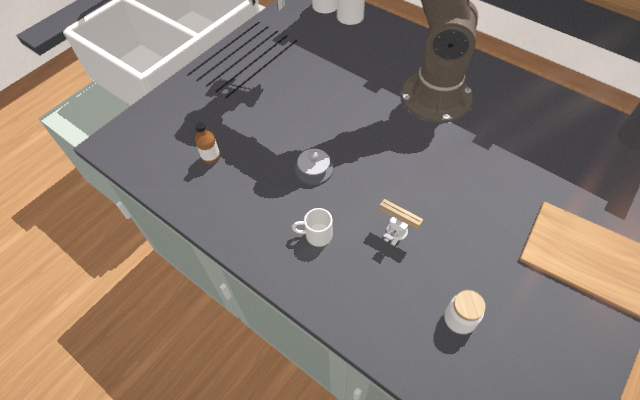

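View pics/top0.png

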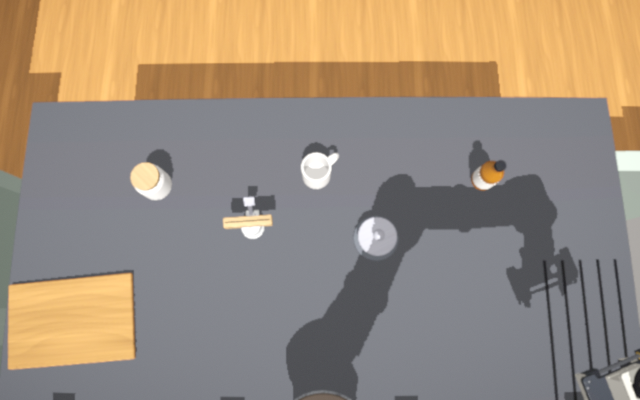

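The scene picture shows the holder at about (400,220), the pedestal at (314,165), the mug at (318,228), the bottle at (207,145) and the jar at (465,310). The top picture shows the rail at (247,221), the paddle at (249,201), the pedestal's ball at (377,237) and the mug at (317,170).

```bash
sed -i 's/np.array(im\["rotation"\]).T/cv2.Rodrigues(np.array(im["rotation"],float))[0].T/' h.py
cat > m.py <<'E'
from h import *
def rail(P,px,xlim,ylim,zlo,zhi):
    hsv=cv2.cvtColor(px,cv2.COLOR_BGR2HSV)
    m=(hsv[...,1]>70)&(hsv[...,0]<30)&(P[...,2]>zlo)&(P[...,2]<zhi)&(P[...,0]>xlim[0])&(P[...,0]<xlim[1])&(P[...,1]>ylim[0])&(P[...,1]<ylim[1])
    q=P[m]; top=q[q[:,2]>np.percentile(q[:,2],90)-.008]
    (c,s,a)=cv2.minAreaRect(top[:,:2].astype(np.float32))
    b=cv2.boxPoints((c,s,a)); e=max((b[1]-b[0],b[2]-b[1]),key=np.linalg.norm)
    if e[1]<0:e=-e
    return np.round(c,4),np.round(s,4),"yaw of rail y-axis from world y deg",np.degrees(np.arctan2(-e[0],e[1])).round(1),"z",np.median(top[:,2]).round(4),len(top)
E
python3 - <<'E'
from m import *
for n in("scene","top"):
    im=dict(np.load(n+"0.npz"));P=cloud(im);px=im["pixels"]
    print(n,"table z",np.round(np.median(P[(abs(P[...,2])<.02)][:,2]),4))
    print(rail(P,px,(.3,.75),(0,.4),.06,.13))
    # clusters of tall things
    m=((P[...,2]>.02)&(P[...,2]<.17)&(P[...,0]>.3)&(P[...,0]<.95)&(abs(P[...,1])<.6)).astype(np.uint8)
    k,l,st,_=cv2.connectedComponentsWithStats(m)
    for i in range(1,k):
        if st[i,4]>60:
            q=P[l==i]; print(st[i].tolist(),"min",q.min(0).round(3),"max",q.max(0).round(3))
    # pedestal
    r=(P[...,0]>.3)&(P[...,0]<.65)&(P[...,1]>-.25)&(P[...,1]<0)
    z=P[r]; 
    for lo,hi in((.006,.025),(.03,.05),(.055,.1)):
        q=z[(z[:,2]>lo)&(z[:,2]<hi)]
        if len(q):
            c,rr=cv2.minEnclosingCircle(q[:,:2].astype(np.float32)); print(lo,len(q),"circle",np.round(c,4),round(rr,4),"zmed",np.median(q[:,2]).round(4),"zmax",q[:,2].max().round(4))
    # lever: non-oak high points near the holder
    r=(P[...,0]>.4)&(P[...,0]<.7)&(P[...,1]>.05)&(P[...,1]<.35)&(P[...,2]>.045)&(P[...,2]<.075)
    q=P[r];print("lever zone",len(q),q.mean(0).round(3),q.min(0).round(3),q.max(0).round(3))
    x,y=(250,150) if n=="top" else (395,225)
E
```

```text
scene table z -0.0002
(array([0.5548, 0.1869]), array([0.0156, 0.116 ]), 'yaw of rail y-axis from world y deg', np.float32(5.0), 'z', np.float64(0.1028), 109)
[195, 122, 25, 39, 621] min [ 0.644 -0.465  0.02 ] max [ 0.705 -0.411  0.153]
[298, 149, 32, 26, 673] min [ 0.466 -0.197  0.037] max [ 0.565 -0.093  0.086]
[380, 199, 43, 42, 838] min [0.534 0.125 0.02 ] max [0.619 0.245 0.111]
[292, 208, 41, 36, 782] min [ 0.654 -0.046  0.02 ] max [0.738 0.052 0.089]
[445, 291, 40, 41, 1231] min [0.632 0.411 0.02 ] max [0.712 0.493 0.106]
0.006 371 circle [ 0.4758 -0.1634] 0.1738 zmed 0.0095 zmax 0.0164
0.03 590 circle [ 0.5157 -0.1452] 0.0527 zmed 0.0441 zmax 0.0498
0.055 77 circle [ 0.517  -0.1424] 0.0143 zmed 0.0777 zmax 0.0864
lever zone 210 [0.571 0.184 0.054] [0.538 0.05  0.045] [0.692 0.209 0.073]
top table z 0.0005
(array([0.546 , 0.1806]), array([0.0248, 0.1201]), 'yaw of rail y-axis from world y deg', np.float32(3.6), 'z', np.float64(0.1064), 334)
[302, 153, 37, 35, 547] min [ 0.651 -0.051  0.02 ] max [0.737 0.046 0.092]
[473, 160, 34, 29, 709] min [ 0.641 -0.477  0.02 ] max [ 0.703 -0.414  0.155]
[131, 163, 39, 36, 1050] min [0.623 0.407 0.02 ] max [0.705 0.485 0.107]
[223, 197, 50, 39, 817] min [0.521 0.12  0.02 ] max [0.616 0.241 0.112]
[359, 218, 38, 38, 1159] min [ 0.464 -0.198  0.038] max [ 0.561 -0.1    0.088]
0.006 525 circle [ 0.4663 -0.1203] 0.1911 zmed 0.0095 zmax 0.0175
0.03 1035 circle [ 0.5141 -0.1488] 0.0506 zmed 0.0448 zmax 0.05
0.055 110 circle [ 0.5139 -0.1485] 0.0151 zmed 0.0804 zmax 0.0878
lever zone 205 [0.568 0.182 0.055] [0.521 0.158 0.045] [0.616 0.202 0.073]
```

```bash
python3 -m creep '[[0,0,0,-1,0.5],[0,0,0,-1,0.5],[0,0,0,-1,0.5],[0,0,0,-1,0.5],[0,0,0,-1,0.5],[0,0,0,-1,0.5],[0,0,0,-1,0.5],[0,0,0,-1,0.5],[0,0,0,-1,0.5],[0,0,0,-1,0.5]]' 25
python3 -m creep '[[0,0,0,-1,0.5],[0,0,0,-1,0.5],[0,0,0,-1,0.5],[0,0,0,-1,0.5],[0,0,0,-1,0.5],[0,0,0,-1,0.5],[0,0,0,-1,0.5],[0,0,0,-1,0.5],[0,0,0,-1,0.5],[0,0,0,0,0.5]]'
cat > go.py <<'E'
import sys
from h import *
# units of tool-frame shift to reach world x y z yaw(of tool y, deg)
t=np.array(list(map(float,sys.argv[1:4])))
s=readout.observe();R=cv2.Rodrigues(np.array(s["ee_rot"],float))[0]
print("units",(R.T@(t-s["position"])/.04).round(3),"pos",np.round(s["position"],4),"tool y deg",np.degrees(np.arctan2(R[1,1],R[0,1])).round(2),"z",R[:,2].round(3),"clock",s["clock"],"F",np.round(s["force"],1),"w",np.round(s["width"],3),"grip",np.round(s["gripper_force"],1))
E
python3 go.py .549 .183 .2
```

```text
clock: 1.35
position: [0.1921, -0.5944, 0.2262]
ee_rot: [-2.746, -1.524, -0.0]
force: [-0.2, -0.6, 0.4]
width: 0.503
gripper_force: 0.0
clock: 2.6
position: [0.1921, -0.5945, 0.2263]
ee_rot: [-2.144, -2.295, -0.001]
force: [-0.4, -0.4, 0.2]
width: 0.502
gripper_force: 0.0
units [18.786 10.22   0.671] pos [ 0.1921 -0.5945  0.2263] tool y deg 3.89 z [-0.     0.001 -1.   ] clock 2.6 F [-0.4 -0.4  0.2] w 0.502 grip 0.0
```

```bash
python3 -m creep '[[0.5,0.3,0,0,0.5],[1,0.5,0,0,0.5],[1,0.5,0,0,0.5],[1,0.5,0,0,0.5],[1,0.5,0,0,0.5],[1,0.6,0,0,0.5],[1,0.6,0,0,0.5],[1,0.6,0,0,0.5],[1,0.6,0,0,0.5],[1,0.6,0,0,0.5]]'
python3 -m creep '[[1,0.6,0,0,0.5],[1,0.6,0,0,0.5],[1,0.6,0,0,0.5],[1,0.6,0,0,0.5],[1,0.6,0,0,0.5],[1,0.5,0,0,0.5],[1,0.5,0,0,0.5],[0.5,0.2,0,0,0.5],[0,0,0,0,0.5],[0,0,0,0,0.5]]'
python3 go.py .549 .183 .2
python3 - <<'E'
from m import *
for n in("scene","top"):
    im=vision.get_image(n);save(im,n+"1.png");P=cloud(im)
    try: print(rail(P,im["pixels"],(.5,.62),(.1,.26),.08,.12))
    except Exception as e: print(n,e)
E
```

```text
clock: 3.85
position: [0.3783, -0.1997, 0.2268]
ee_rot: [2.146, 2.293, -0.0]
force: [0.6, -0.5, -0.1]
width: 0.498
gripper_force: 0.0
clock: 5.1
position: [0.5247, 0.1085, 0.2264]
ee_rot: [2.146, 2.294, -0.002]
force: [0.6, -0.5, 0.4]
width: 0.498
gripper_force: 0.0
units [1.818 0.731 0.659] pos [0.5247 0.1085 0.2264] tool y deg 3.83 z [-0.001 -0.001 -1.   ] clock 5.1 F [ 0.6 -0.5  0.4] w 0.498 grip 0.0
(array([0.5554, 0.1861]), array([0.0141, 0.118 ]), 'yaw of rail y-axis from world y deg', np.float32(4.9), 'z', np.float64(0.1025), 99)
(array([0.5424, 0.23  ]), array([0.0259, 0.0202]), 'yaw of rail y-axis from world y deg', np.float32(-77.2), 'z', np.float64(0.1063), 58)
```

```bash
python3 -m creep '[[0.6,0.25,0,0,0.5],[0.6,0.25,0,0,0.5],[0.6,0.2,0.3,0,0.5],[0,0,0.5,0,0.5],[0,0,0.5,0,0.5],[0,0,0,0,0.5]]'
python3 go.py .548 .183 .078
python3 - <<'E'
from m import *
im=vision.get_image("scene");cv2.imwrite("pics/s2.png",cv2.resize(im["pixels"][120:270,320:520],None,fx=4,fy=4,interpolation=cv2.INTER_CUBIC))
E
```

```text
clock: 5.95
position: [0.5473, 0.1817, 0.1735]
ee_rot: [-2.146, -2.294, 0.004]
force: [1.1, 0.6, 0.3]
width: 0.501
gripper_force: 0.0
units [0.034 0.027 2.388] pos [0.5473 0.1817 0.1735] tool y deg 3.83 z [-0.003 -0.002 -1.   ] clock 5.95 F [1.1 0.6 0.3] w 0.501 grip 0.0
```

View pics/s2.png

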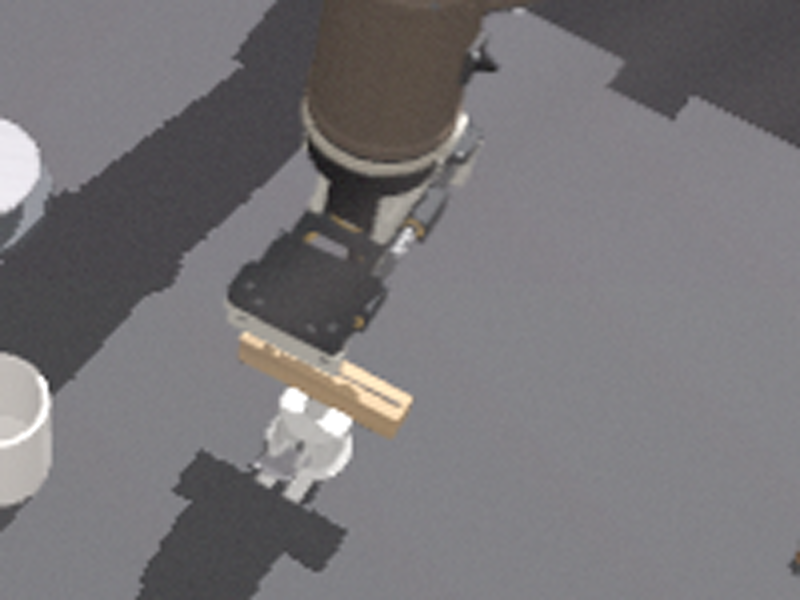

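The crop shows the gripper at about (300,290), just over the oak rail at (325,385), with the lever still raised at (290,460). I'll descend and grasp.

```bash
python3 -m creep '[[0.05,0.03,0.4,0,0.5],[0,0,0.4,0,0.5],[0,0,0.4,0,0.5],[0,0,0.4,0,0.5],[0,0,0.4,0,0.5],[0,0,0.4,0,0.5],[0,0,0,0,0.5]]'
python3 go.py .548 .183 .078
```

```text
clock: 6.88
position: [0.5482, 0.1851, 0.0772]
ee_rot: [-2.143, -2.295, 0.004]
force: [0.0, -0.5, 0.5]
width: 0.498
gripper_force: 0.0
units [-0.051 -0.008 -0.02 ] pos [0.5482 0.1851 0.0772] tool y deg 3.93 z [-0.002 -0.001 -1.   ] clock 6.875 F [ 0.  -0.5  0.5] w 0.498 grip 0.0
```

```bash
python3 -m creep '[[0,0,0,0,0.2],[0,0,0,0,0.2],[0,0,0,0,0.1],[0,0,0,0,0.1],[0,0,0,0,0.1],[0,0,0,0,0.1]]' 45
python3 -m creep '[[0,0,-0.5,0,0.1],[0,0,-1,0,0.1],[0,0,-1,0,0.1],[0,0,-0.5,0,0.1],[0,0,0,0,0.1],[0,0,0,0,0.1]]'
python3 go.py .515 -.1465 .2
python3 - <<'E'
from m import *
for n in("scene","top"):
    im=vision.get_image(n);save(im,n+"3.png");np.savez(n+"3.npz",**im);P=cloud(im)
    try: print(rail(P,im["pixels"],(.45,.65),(.08,.28),.16,.24))
    except Exception as e: print(n,e)
E
```

```text
clock: 7.62
position: [0.5489, 0.1856, 0.079]
ee_rot: [2.144, 2.296, -0.0]
force: [-2.9, -0.1, 4.1]
width: 0.258
gripper_force: 45.0
clock: 8.38
position: [0.5485, 0.1848, 0.1972]
ee_rot: [-2.144, -2.295, 0.003]
force: [-0.6, -1.0, -5.3]
width: 0.258
gripper_force: 45.0
units [-8.206 -1.399 -0.059] pos [0.5485 0.1848 0.1972] tool y deg 3.9 z [-0.002 -0.001 -1.   ] clock 8.375 F [-0.6 -1.  -5.3] w 0.258 grip 45.0
(array([0.55  , 0.1855]), array([0.0227, 0.117 ]), 'yaw of rail y-axis from world y deg', np.float32(1.6), 'z', np.float64(0.2231), 56)
top index -1 is out of bounds for axis 0 with size 0
```

View pics/scene3.png

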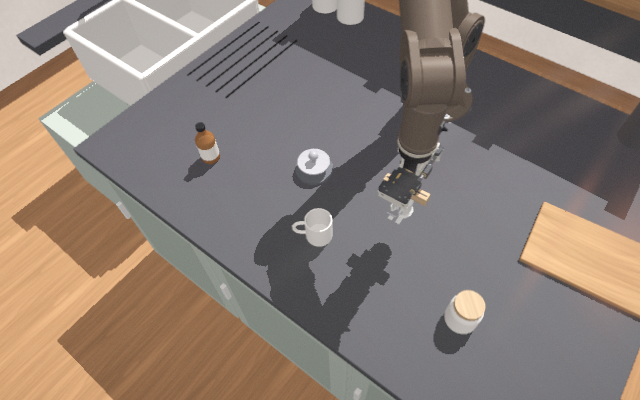

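The picture shows the holder lifted upright in the gripper at about (405,205), with the pedestal clear at (314,163) and the bystanders where they were. The rail is centred in the fingers. Next I'll carry it over the ball.

```bash
python3 -m creep '[[-0.3,-0.05,0,0,0.1],[-0.7,-0.12,0,0,0.1],[-0.8,-0.14,0,0,0.1],[-0.8,-0.14,0,0,0.1],[-0.8,-0.14,0,0,0.1],[-0.8,-0.14,0,0,0.1],[-0.8,-0.14,0,0,0.1],[-0.8,-0.14,0,0,0.1],[-0.8,-0.14,0,0,0.1],[-0.8,-0.14,0,0,0.1],[-0.5,-0.08,0,0,0.1],[-0.28,0,0,0,0.1]]'
python3 -m creep '[[0,0,0,0,0.1],[0,0,0.2,0,0.1],[0,0,0,0,0.1],[0,0,0,0,0.1]]'
python3 go.py .516 -.1455 .170
python3 - <<'E'
from m import *
for n in("scene","top"):
    im=vision.get_image(n);np.savez(n+"4.npz",**im);P=cloud(im)
    o=(60,240) if n=="scene" else (150,280)
    x=235 if n=="scene" else 290
    cv2.imwrite("pics/%s4.png"%n,cv2.resize(im["pixels"][o[0]+0:o[0]+150,x:x+200],None,fx=4,fy=4,interpolation=cv2.INTER_CUBIC))
E
```

```text
clock: 9.98
position: [0.5158, -0.1467, 0.1982]
ee_rot: [-2.146, -2.293, 0.002]
force: [-0.8, -0.1, -5.5]
width: 0.258
gripper_force: 45.0
clock: 10.48
position: [0.5168, -0.144, 0.1906]
ee_rot: [-2.143, -2.297, 0.0]
force: [1.1, -0.1, -4.8]
width: 0.257
gripper_force: 45.0
units [-0.037 -0.021  0.515] pos [ 0.5168 -0.144   0.1906] tool y deg 3.99 z [-0.  0. -1.] clock 10.475 F [ 1.1 -0.1 -4.8] w 0.257 grip 45.0
```

View pics/scene4.png

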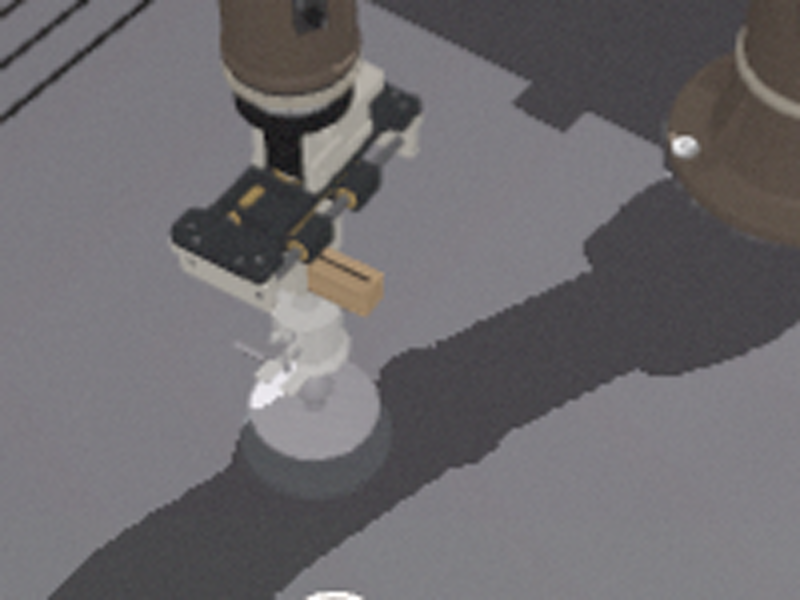

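The crop shows the cup centred at about (318,350), directly above the ball at (316,390), with the lever raised at (250,350). I'll descend in small steps and watch the force.

```bash
python3 -m creep '[[-0.03,-0.02,0.2,0,0.1],[0,0,0.2,0,0.1],[0,0,0.2,0,0.1],[0,0,0,0,0.1],[0,0,0,0,0.1]]'
python3 -m creep '[[0,0,0.1,0,0.1],[0,0,0.1,0,0.1],[0,0,0,0,0.1]]'
python3 -m creep '[[0,0,0.1,0,0.1],[0,0,0.1,0,0.1],[0,0,0,0,0.1]]'
python3 go.py .516 -.1455 .140
```

```text
clock: 11.2
position: [0.5161, -0.1459, 0.1668]
ee_rot: [2.144, 2.296, 0.0]
force: [0.6, 1.9, -5.0]
width: 0.259
gripper_force: 45.0
clock: 11.58
position: [0.5157, -0.146, 0.1583]
ee_rot: [-2.144, -2.296, 0.001]
force: [-0.5, -1.0, -4.8]
width: 0.261
gripper_force: 45.0
clock: 11.95
position: [0.5157, -0.1459, 0.1503]
ee_rot: [-2.144, -2.296, 0.001]
force: [-0.3, -0.4, -5.0]
width: 0.256
gripper_force: 45.0
units [0.01  0.007 0.258] pos [ 0.5157 -0.1459  0.1503] tool y deg 3.92 z [-0.001  0.    -1.   ] clock 11.95 F [-0.3 -0.4 -5. ] w 0.256 grip 45.0
```

```bash
for i in 1; do :; done
python3 -m creep '[[0,0,0.1,0,0.1],[0,0,0,0,0.1]]'
python3 -m creep '[[0,0,0.05,0,0.1],[0,0,0,0,0.1]]'
python3 -m creep '[[0,0,0.05,0,0.1],[0,0,0,0,0.1]]'
python3 -m creep '[[0,0,0.05,0,0.1],[0,0,0,0,0.1]]'
```

```text
clock: 12.2
position: [0.5158, -0.1459, 0.1464]
ee_rot: [-2.144, -2.296, 0.0]
force: [0.7, 0.6, -3.9]
width: 0.262
gripper_force: 45.0
clock: 12.45
position: [0.5159, -0.1459, 0.1446]
ee_rot: [-2.144, -2.296, 0.0]
force: [0.3, 0.6, -5.5]
width: 0.256
gripper_force: 45.0
clock: 12.7
position: [0.5159, -0.1459, 0.1426]
ee_rot: [-2.144, -2.296, 0.0]
force: [0.1, 0.5, -4.4]
width: 0.259
gripper_force: 45.0
clock: 12.95
position: [0.516, -0.1457, 0.1406]
ee_rot: [-2.144, -2.296, -0.0]
force: [0.6, 1.7, -5.4]
width: 0.258
gripper_force: 45.0
```

```bash

python3 -m creep '[[0,0,0.05,0,0.1],[0,0,0,0,0.1]]' | grep -E 'pos|force'
python3 -m creep '[[0,0,0.05,0,0.1],[0,0,0,0,0.1]]' | grep -E 'pos|force'
python3 -m creep '[[0,0,0.05,0,0.1],[0,0,0,0,0.1]]' | grep -E 'pos|force'
```

```text
position: [0.516, -0.1456, 0.1385]
force: [-0.2, 2.4, -4.4]
gripper_force: 45.0
position: [0.5161, -0.1456, 0.1367]
force: [-0.0, 3.1, -4.1]
gripper_force: 45.0
position: [0.5162, -0.1456, 0.1347]
force: [0.5, 3.3, -3.0]
gripper_force: 45.0
```

```bash

python3 -m creep '[[0.02,0,0.03,0,0.1],[0,0,0,0,0.1]]' | grep -E 'pos|force:'
python3 -m creep '[[0,0,0.04,0,0.1],[0,0,0,0,0.1]]' | grep -E 'pos|force:'
python3 -m creep '[[0,0,0.04,0,0.1],[0,0,0,0,0.1]]' | grep -E 'pos|force:'
```

```text
position: [0.5161, -0.1452, 0.1336]
force: [1.0, 3.0, -1.5]
gripper_force: 45.0
position: [0.5162, -0.1452, 0.132]
force: [0.6, 1.7, -0.5]
gripper_force: 45.0
position: [0.5161, -0.1452, 0.1302]
force: [0.8, 2.3, -0.7]
gripper_force: 45.0
```

```bash

python3 -m creep '[[0.02,0,0.03,0,0.1],[0,0,0,0,0.1]]' | grep -E 'pos|force:'
python3 -m creep '[[0,0,0.03,0,0.1],[0,0,0,0,0.1]]' | grep -E 'pos|force:'
python3 -m creep '[[0,0,0.03,0,0.1],[0,0,0,0,0.1]]' | grep -E 'pos|force:'
```

```text
position: [0.516, -0.1447, 0.129]
force: [2.5, 1.0, -0.1]
gripper_force: 45.0
position: [0.5157, -0.1445, 0.1275]
force: [2.1, 0.1, -4.5]
gripper_force: 45.0
position: [0.5156, -0.1443, 0.1263]
force: [2.1, 1.4, -5.4]
gripper_force: 45.0
```

```bash

python3 -m creep '[[0,0.01,0.03,0,0.1],[0,0,0,0,0.1]]' | grep -E 'pos|force:'
python3 -m creep '[[0,0,0.03,0,0.1],[0,0,0,0,0.1]]' | grep -E 'pos|force:'
python3 -m creep '[[0,0,0.02,0,0.1],[0,0,0,0,0.1]]' | grep -E 'pos|force:'
```

```text
position: [0.5158, -0.1443, 0.125]
force: [1.0, 0.4, -5.5]
gripper_force: 45.0
position: [0.5159, -0.1443, 0.1238]
force: [0.8, 1.1, -7.5]
gripper_force: 45.0
position: [0.5159, -0.1442, 0.1234]
force: [-2.9, 0.6, -2.8]
gripper_force: 45.0
```

```bash

python3 -m creep '[[0,0,0.02,0,0.1],[0,0,0,0,0.1]]' | grep -E 'pos|force:'
python3 -m creep '[[0,0,0.02,0,0.1],[0,0,0,0,0.1]]' | grep -E 'pos|force:'
```

```text
position: [0.516, -0.1443, 0.1234]
force: [-5.4, 1.5, 7.2]
gripper_force: 45.0
position: [0.516, -0.1443, 0.1233]
force: [-9.3, 2.1, 15.4]
gripper_force: 45.0
```

```bash

python3 -m creep '[[0,0,-0.03,0,0.1],[0,0,0,0,0.1]]' | grep -E 'pos|force:'
python3 -m creep '[[0,0,0,0,0.45],[0,0,0,0,0.45],[0,0,0,0,0.45],[0,0,0,0,0.45]]' 20
python3 -m creep '[[0,0,-0.2,0,0.45],[0,0,-0.5,0,0.45],[0,0,-0.7,0,0.45],[0,0,-0.7,0,0.45],[0,0,-0.3,0,0.45],[0,1,0,-1,0.45],[0,1,0,-1,0],[0,1,0,-1,0],[0,0,0,-1,0],[0,0,0,-1,0],[0,0,0,-1,0],[0,0,0,-1,0]]'
python3 -m creep '[[0,0,0,-1,0],[0,0,0,-1,0],[0,0,0,-1,0],[0,0,0,-1,0],[0,0,0,-1,0],[0,0,0,-1,0],[0,0,0,-1,0],[0,0,0,-1,0],[0,0,0,-1,0],[0,0,0,-1,0],[0,0,0,-1,0],[0,0,0,-1,0]]'
python3 -m creep '[[0,0,0,-1,0],[0,0,0,-1,0],[0,0,0,-1,0],[0,0,0,-0.5,0],[0,0,0,0,0],[0,0,0,0,0]]'
python3 go.py .577 -.142 .2
python3 - <<'E'
from m import *
for n in("scene","top"):
    im=vision.get_image(n);np.savez(n+"5.npz",**im);P=cloud(im)
    try: print(n,rail(P,im["pixels"],(.45,.6),(-.25,-.05),.12,.17))
    except Exception as e: print(n,e)
    x,y=(235,60) if n=="scene" else (290,150)
    cv2.imwrite("pics/%s5.png"%n,cv2.resize(im["pixels"][y:y+150,x:x+200],None,fx=4,fy=4,interpolation=cv2.INTER_CUBIC))
E
```

```text
position: [0.516, -0.1443, 0.1234]
force: [-4.9, 1.6, 5.1]
gripper_force: 45.0
clock: 17.2
position: [0.5165, -0.1444, 0.1231]
ee_rot: [2.144, 2.296, 0.0]
force: [0.1, 0.5, -0.4]
width: 0.451
gripper_force: 0.0
clock: 18.7
position: [0.6347, -0.1278, 0.2185]
ee_rot: [-1.521, -2.748, 0.001]
force: [0.3, -0.0, 0.4]
width: 0.004
gripper_force: 0.0
clock: 20.2
position: [0.6347, -0.1279, 0.2185]
ee_rot: [-0.272, -3.129, 0.0]
force: [0.1, 1.3, 0.2]
width: 0.001
gripper_force: 0.0
clock: 20.95
position: [0.6349, -0.1278, 0.219]
ee_rot: [0.106, -3.14, 0.0]
force: [-0.6, 1.0, 0.1]
width: 0.006
gripper_force: 0.0
units [ 1.468 -0.256  0.476] pos [ 0.6349 -0.1278  0.219 ] tool y deg 93.86 z [-0. -0. -1.] clock 20.95 F [-0.6  1.   0.1] w 0.006 grip 0.0
scene (array([ 0.5157, -0.1341]), array([0.0236, 0.1005]), 'yaw of rail y-axis from world y deg', np.float32(2.0), 'z', np.float64(0.1489), 59)
top (array([ 0.5138, -0.1479]), array([0.0247, 0.1171]), 'yaw of rail y-axis from world y deg', np.float32(4.1), 'z', np.float64(0.1509), 427)
```

View pics/scene5.png

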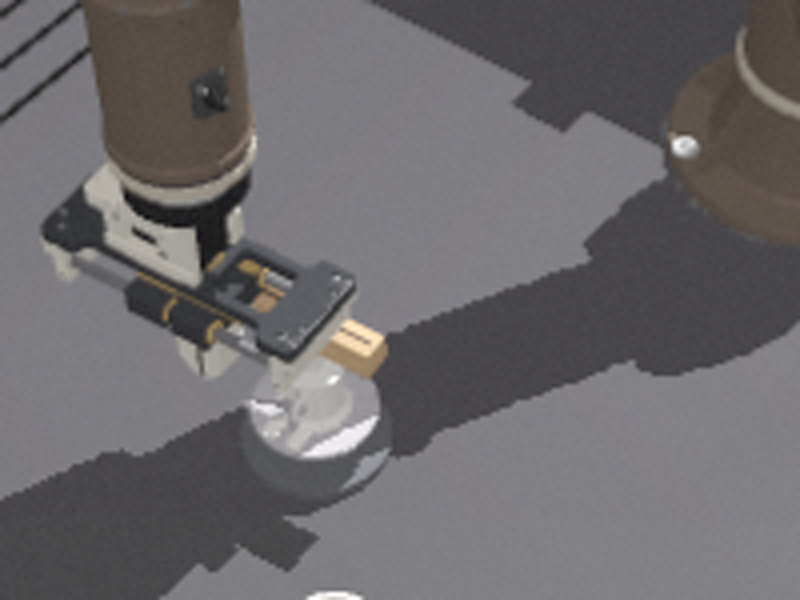

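The crop shows the holder upright with its cup down on the flange at (320,410). The rail top is at 0.151, which is 0.0445 above its starting height and agrees with the flange height, so it is home. Next I'll press the paddle, with the fingers shut.

```bash

python3 -m creep '[[0.7,-0.13,0,0,0],[0.7,-0.14,0,0,0],[0,0,0.5,0,0],[0,0,0.7,0,0],[0,0,0.7,0,0],[0,0,0.4,0,0],[0,0,0,0,0],[0,0,0,0,0]]' | grep -E 'pos|force:'
python3 -m creep '[[0,0,0.1,0,0],[0,0,0.1,0,0],[0,0,0,0,0]]' | grep -E 'pos|force:'
python3 -m creep '[[0,0,0.1,0,0],[0,0,0,0,0]]' | grep -E 'pos|force:'
python3 go.py .579 -.1425 .1
```

```text
position: [0.5806, -0.1421, 0.1279]
force: [-0.1, 0.1, -0.0]
gripper_force: 0.0
position: [0.5796, -0.1425, 0.1189]
force: [0.6, -0.1, -0.5]
gripper_force: 0.0
position: [0.5796, -0.1425, 0.1148]
force: [0.1, -1.0, -0.2]
gripper_force: 0.0
units [ 0.015 -0.     0.37 ] pos [ 0.5796 -0.1425  0.1148] tool y deg 93.92 z [-0.001  0.    -1.   ] clock 22.675 F [ 0.1 -1.  -0.2] w 0.004 grip 0.0
```

```bash

python3 -m creep '[[0,0,0.1,0,0],[-0.01,0,0.1,0,0],[0,0,0,0,0]]' | grep -E 'pos|force:'
python3 -m creep '[[-0.02,0,0.1,0,0],[-0.02,0,0.1,0,0],[0,0,0,0,0]]' | grep -E 'pos|force:'
python3 -m creep '[[-0.02,0,0.1,0,0],[-0.02,0,0.1,0,0],[0,0,0,0,0]]' | grep -E 'pos|force:'
python3 -m creep '[[-0.03,0,0.1,0,0],[-0.03,0,0.1,0,0],[0,0,0,0,0]]' | grep -E 'pos|force:'
```

```text
position: [0.5803, -0.1423, 0.107]
force: [0.9, -0.2, 2.6]
gripper_force: 1.1
position: [0.5809, -0.1424, 0.0983]
force: [-0.1, -0.3, 0.1]
gripper_force: 0.1
position: [0.5832, -0.1422, 0.0907]
force: [-1.3, 0.2, 0.1]
gripper_force: 0.0
position: [0.5857, -0.142, 0.0826]
force: [-0.7, -0.2, 0.4]
gripper_force: 0.0
```

```bash

python3 -m creep '[[-0.02,0,0.08,0,0],[0,0,0,0,0]]' | grep -E 'pos|force:'
python3 -m creep '[[0,0,0.05,0,0],[0,0,0,0,0]]' | grep -E 'pos|force:'
python3 -m creep '[[0,0,0.04,0,0],[0,0,0,0,0]]' | grep -E 'pos|force:'
```

```text
position: [0.5866, -0.1419, 0.0797]
force: [0.7, -0.7, 0.0]
gripper_force: 0.0
position: [0.5867, -0.1419, 0.0779]
force: [1.2, 0.2, -0.5]
gripper_force: 0.1
position: [0.5866, -0.142, 0.0763]
force: [-0.0, -0.6, 0.9]
gripper_force: 0.1
```

```bash

python3 -m creep '[[0,0,0.03,0,0],[0,0,0,0,0]]' | grep -E 'pos|force:'
python3 -m creep '[[0,0,0.02,0,0],[0,0,0,0,0]]' | grep -E 'pos|force:'
python3 - <<'E'
from m import *
for n in("scene",):
    im=vision.get_image(n);np.savez(n+"6.npz",**im)
    cv2.imwrite("pics/%s6.png"%n,cv2.resize(im["pixels"][110:220,250:390],None,fx=5,fy=5,interpolation=cv2.INTER_CUBIC))
E
```

```text
position: [0.5867, -0.1419, 0.0755]
force: [-0.7, 0.2, 4.4]
gripper_force: 2.3
position: [0.5868, -0.1419, 0.0752]
force: [-2.0, -0.4, 9.9]
gripper_force: 4.8
```

View pics/scene6.png

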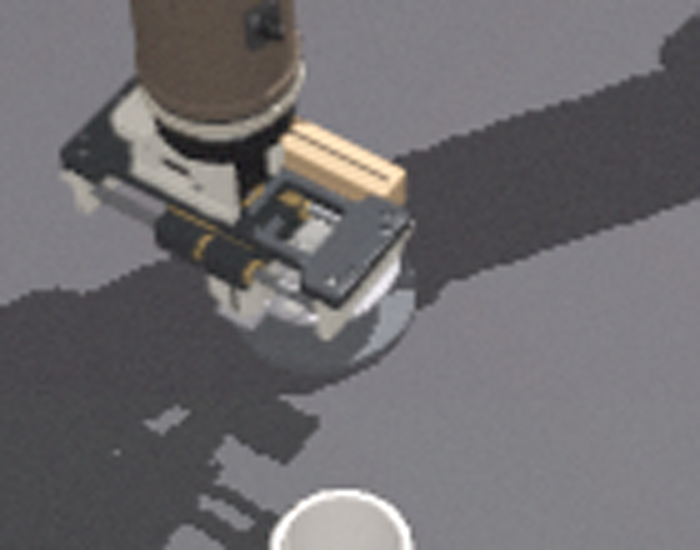

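The crop shows the fingers on the paddle next to the cup at (240,300), with the rail level. The lever stopped hard at 0.0752, where the fully-down height is about 0.0755. I'll press slightly more, then retreat and check.

```bash

python3 -m creep '[[0,0,0.015,0,0],[0,0,0,0,0],[0,0,0,0,0]]' | grep -E 'pos|force:'
python3 -m creep '[[0,0,-0.1,0,0],[0,0,-0.5,0,0],[0,0,-1,0,0],[0,0,-1,0,0],[-0.5,0,-1,0,0],[-1,0,-0.5,0,0],[-1,0,0,0,0],[-1,0.5,0,0,0],[0,1,0,0,0],[0,1,0,0,0],[0,1,0,0,0],[0,1,0,0,0]]' 
python3 - <<'E'
from m import *
for n in("scene","top"):
    im=vision.get_image(n);np.savez(n+"7.npz",**im);P=cloud(im)
    print(n,rail(P,im["pixels"],(.45,.6),(-.25,-.05),.12,.17))
    r=(P[...,0]>.575)&(P[...,0]<.602)&(abs(P[...,1]+.142)<.015)&(P[...,2]>.02)&(P[...,2]<.13)
    print("paddle",r.sum(),P[r].mean(0).round(4),np.percentile(P[r][:,2],[10,50,90]).round(4))
a=[]
for n,(x,y) in {"scene":(260,110),"top":(330,180)}.items():
    im=dict(np.load(n+"7.npz"));a.append(cv2.resize(im["pixels"][y:y+110,x:x+100],None,fx=4,fy=4,interpolation=cv2.INTER_CUBIC))
cv2.imwrite("pics/fin.png",np.hstack(a))
E
```

```text
position: [0.587, -0.1419, 0.075]
force: [-4.6, -0.7, 13.5]
gripper_force: 6.7
clock: 27.35
position: [0.7137, 0.0486, 0.2389]
ee_rot: [-0.108, 3.139, 0.001]
force: [0.3, -0.2, 0.1]
width: 0.008
gripper_force: 0.0
scene (array([ 0.5272, -0.1954]), array([0.024 , 0.0132]), 'yaw of rail y-axis from world y deg', np.float32(-43.3), 'z', np.float64(0.1495), 18)<stdin>:6: RuntimeWarning: Mean of empty slice.
  ret = um.true_divide(
Traceback (most recent call last):
IndexError: index -1 is out of bounds for axis 0 with size 0
```

```bash

python3 -m creep '[[1,1,0,0,0],[1,1,0,0,0],[1,1,0,0,0],[1,1,0,0,0],[1,1,0,0,0],[0,0,0,0,0]]' | grep -E 'pos'
python3 - <<'E'
from m import *
a=[]
for n,(x,y) in {"scene":(260,110),"top":(330,180)}.items():
    im=vision.get_image(n);P=cloud(im)
    a.append(cv2.resize(im["pixels"][y:y+110,x:x+100],None,fx=4,fy=4,interpolation=cv2.INTER_CUBIC))
    print(n,rail(P,im["pixels"],(.45,.6),(-.25,-.05),.12,.17))
    r=(P[...,0]>.575)&(P[...,0]<.602)&(abs(P[...,1]+.142)<.015)&(P[...,2]>.02)&(P[...,2]<.13)
    if r.any(): print("paddle",r.sum(),P[r].mean(0).round(4),np.percentile(P[r][:,2],[10,50,90]).round(4))
cv2.imwrite("pics/fin.png",np.hstack(a))
E
```

```text
position: [0.497, 0.237, 0.2397]
scene (array([ 0.517 , -0.1435]), array([0.0249, 0.1196]), 'yaw of rail y-axis from world y deg', np.float32(2.6), 'z', np.float64(0.1495), 165)
paddle 62 [ 0.5881 -0.1401  0.0749] [0.0727 0.0749 0.0775]
top (array([ 0.5143, -0.1484]), array([0.0237, 0.1184]), 'yaw of rail y-axis from world y deg', np.float32(3.4), 'z', np.float64(0.1509), 361)
paddle 89 [ 0.5866 -0.1446  0.0754] [0.0721 0.0754 0.0783]
```

View pics/fin.png

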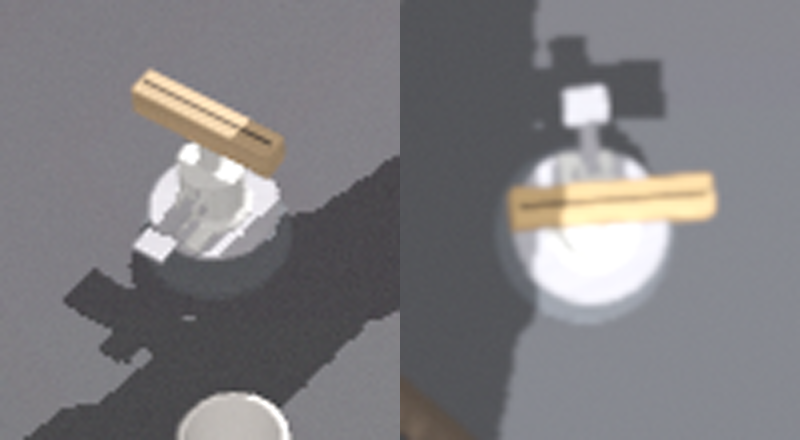

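The picture shows the paddle level at (155,244) on the left and (586,105) on the right, at 0.075 height and 72 mm out. The holder is upright with its rim on the flange, so the job is done.

```bash
python3 -c "from cell import sign_off; print(sign_off())"
```

```text
the job is handed in; nothing more can be done
None
```

The holder is snapped home on the pedestal's flange, the latch lever is fully down, and the job is handed in; I never moved the mug, bottle or jar, and pressing stayed at about 20 N or less.

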